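# Plug in a relay and snap the relay box shut

### The job

Take the blue plug-in relay from the rack and plug it fully home into the socket in the open relay box; the socket was clamped by hand on its rail, so look or feel for the hole along the box. Then swing the box's spring-loaded lid over and press its free edge down until the catch clicks and holds it shut by itself. Leave the orange relay in the rack and do not knock over or shift the mug and the screwdriver.

Things in the scene. Friction and masses are not known exactly. Their poses are not given: they have to be found in the camera images.
- relay: Blue plug-in relay to be fitted, about 90 g, upright in the rack. A body 30 (own x) x 38 (y) x 48 mm high stands on a narrower black plug foot, 16 (x) x 26 (y) mm in section, 16 mm long, centred under it. Origin: centre of the foot's underside, z up; the body spans z = 16 to 64 mm. It fits the socket either way round (half turn).
- spare: An orange relay of the same shape and axes in the other place of the rack; not needed, to be left there.
- rack: Fixed grey rack block, 70 (x) x 160 (y) x 22 mm high, origin at the centre of its underside. Two loose pockets at own y = -40 and +40 mm hold a relay each, underside of the foot 8 mm above the table, 14 mm deep in the pocket. Which relay is in which pocket varies.
- box: Fixed cream relay box standing on the table, open on top, 150 (x) x 110 (y) x 90 mm high, walls 4 mm. Origin: centre of its underside, z up. The lid is hinged along the top rim at own y = -55 mm; an orange sprung catch stands outside the middle of the opposite wall (own y = 62 to 73 mm, top at z = 93 mm). Inside lies a fixed light grey socket block with one hole.
- socket_mid (a point): At own x = 0, y = 10, z = 33 mm of the box, axes as the box: on the flat top face (70 x 60 mm) of the fixed socket block. The hole, 18 (x) x 28 (y) mm, mouth chamfered 1.5 mm, 14 mm deep, is square to the box. Its centre lies on this point's own y = 0 line, but its x is not measured: anywhere from -12 to +12 mm. A relay fully home has its origin 14 mm below this face.
- lid (a joint): Lid angle in rad: 0 = shut and held by the catch, 1.57 = upright; starts near 1.75 to 1.95, its stop. A light spring (1 to 2 N at the free edge) reopens it unless caught. It meets the catch at about 0.1, needs some 10 to 16 N on the free edge to snap past, and can overtravel to -0.03. Hinge axis: along the box's own x, through own y = -55, z = 90 mm. Opening raises the free edge.
- lid_edge (a point): The middle of the lid's free edge, on its outer face (the top face when shut), 112 mm from the hinge axis. The lid is a 6 mm thick panel, 150 mm long along the hinge, with a clear window; own x along the hinge, own y from the hinge to the free edge, own z out of the outer face.
- mug: White mug, 80 mm across, 90 mm high, loose on the desk; origin at the centre of its underside. Leave alone.
- screwdriver: Screwdriver, about 200 mm, lying loose on the desk, origin under its middle. Leave alone.
There are look-alikes about, which are no part of the job. There is more than one size of the relay; the one meant has the size given above.

How it is judged:
By the outcome, as a careful person would: the job done as asked, in the order asked, and still so for the second after the job is handed in, with the robot touching nothing.
It also fails if it takes over 67 s, if anything falls off the work surface, if the arm or the gripper's body presses on something with over 40 N, if the wrist force passes 120 N, or if a joint passes its speed limit or range.

### The arm

A 6-joint arm with a two-finger parallel gripper is mounted at the origin on the work surface. World frame = base frame: x ahead of the robot, y to its left, z up, the work surface at z = 0. Lengths are in mm, angles in rad, forces in N, time in s.
With the tool pointing down it reaches from about 275 to 750 mm from the base axis. Payload 10.2 kg.
Tool frame: the origin (TCP) lies midway between the tips of the shut fingers; the grasp point (between the pads) lies 19 mm behind it; z points along the fingers, y is the line along which they close (so a half turn about z gives the same grasp; the last joint's range is limited). The gripper opens to 85 mm and grips with 20 to 120 N. Pads are 22 mm wide; open, the fingers measure 114 mm over their backs; the gripper's body (76 mm by 85 mm) begins 54 mm behind the grasp point. The pads swing forward as they close: fully open they stand 13 mm farther back than shut.
Start: joints at [0.967, 0.313, 1.498, -0, 1.331, -0.223], TCP at [195.136, 487.394, 197.294] pointing down, gripper open.
Joint ranges: [-2.94, 2.94], [-0.97, 2.17], [0.19, 2.56], [-1.23, 4.37], [0.02, 3.11], [-2.88, 2.88]. Speed limits (rad/s): [2.39, 2.39, 3.01, 3.14, 3.14, 3.14].

### API

Orientations are given as a unit quaternion [w, x, y, z].
In Python, from rig import ctrl gives the robot as it stands.
- The arm moves only by the tool send_rows, never from a script. Its argument "targets" is a list of rows, each a list of 7 numbers: the closure, from -1 (fully open) to 1 (shut), so that 0 is half open, then the shift along the tool's x, y, z in m, then the turn, a rotation vector about the tool's x, y, z in rad. In form: [[claw, dx, dy, dz, ax, ay, az], ...]. A call has exactly 10 rows; each row shifts and turns the commanded pose from where the row before left it, along the tool's axes as they then stand; what a row does not reach is not made up. A row lasts 1/8 s, in which the tool goes at most 62.5 mm and 10.7 degrees, less where a joint would pass 70% of its speed; a pose out of reach is approached as far as the arm can. A call with a gripper value outside its range is refused whole. The fingers move at their own pace and stop on an object; "squeeze" is the grip in N (left out, the last holds). Time passes only in rows, so rows that do not move let the fingers close, or fill a call up. It gives the time, the measured TCP pose, the force, the opening and the grip force at its end, in the units of the state.
- ctrl.sense(): the state, without advancing time (a new reading comes with each control period).
- ctrl.capture(name): name is "scene" or "top" or "wrist"; returns a dict with "img" (480x640x3 uint8, red, green, blue), "camera_matrix" (3x3 intrinsics, pixels), "R" (3x3) and "t" (3): a world point X has camera coordinates R X + t. Camera axes: x right, y down, z forward; pixel columns grow to the right and rows downward; lengths in mm; the calibration is good to about 2 mm. A picture is of the moment at which its call begins. There is no depth.
- ctrl.finish_job(): hands the job in; it is judged then, once.
Trained networks look in a picture, given as the dict that the camera call returned (one of the last four; its "shot" number tells which), for a name from the list of things; names that differ only in an ending like _2 or _b are one class to them, and where a whole thing is asked for, a point or a joint stands for the part that bears it (a point fixed in the world has none). Each returns a list of dicts, best first, with "score" (0 to 1); they miss things now and then, are a little off and sometimes report something else, mostly with a low value. They report only what shows in the picture. A call takes as long as a camera call. They do not tell look-alikes from the thing itself.
- ctrl.boxes_of(query, picture): "extent" ([left, top, width, height] in pixels, round what is visible of it).
- ctrl.landmark_of(query, picture): "point" ([column, row] in pixels: a listed point, or the origin of a listed thing).
The state is a dict: "time_s": time; "joints": joint angles; "dq": joint speeds; "tau": joint torques, N m; "eef_pos": TCP position; "ee_rot": TCP orientation; "force": force on the tool from outside, world axes, zero at the start; "wrist_torque": the same for the moment, N m; "grip_width": opening from 0.0 (shut) to 1.0 (fully open); "grip_force": force on a finger pad.
Only numpy, scipy, OpenCV 4.12 (cv2) and the standard library are available. Lean on these libraries where they do the work, as an engineer would, in place of code of your own. Each camera call takes 0.05 s, during which the arm holds its last target. There are 200 camera calls.

## Working session

There is one attempt and no reset: what is moved stays moved. The work goes in short steps, Python scripts to look and compute and a tool call to move; the robot and the scene stay as the last step left them, time stands still between calls to the robot, and variables do not carry over. Pictures are saved under pics/ and viewed, at most 10 in all, crops included, and the job is handed in when it is done.

Besides the shell and the picture viewer there is one more tool, called after "Request:" in YAML: its name, and indented under it one key for each argument. send_rows: Moves the arm, as the interface text tells. Its arguments: {"type":"object","properties":{"targets":{"type":"array"},"squeeze":{"type":"number"}},"required":["targets"]}

```bash
mkdir -p pics; ls; cat > h.py <<'E'
import numpy as np, cv2
from rig import ctrl
def ray(p,uv):
    d=p["R"].T@np.linalg.solve(p["camera_matrix"],[uv[0],uv[1],1.]); c=-p["R"].T@p["t"]; return c,d
def onz(p,uv,z):
    c,d=ray(p,uv); return c+d*(z-c[2])/d[2]
def proj(p,X):
    q=p["camera_matrix"]@(p["R"]@np.asarray(X,float)+p["t"]); return q[:2]/q[2]
def tri(obs):
    A=np.zeros((3,3));b=np.zeros(3)
    for p,uv in obs:
        c,d=ray(p,uv);d=d/np.linalg.norm(d);M=np.eye(3)-np.outer(d,d);A+=M;b+=M@c
    return np.linalg.solve(A,b)
def save(n,im): cv2.imwrite("pics/"+n,cv2.cvtColor(im,cv2.COLOR_RGB2BGR))
E
python3 - <<'E'
from h import *
np.set_printoptions(precision=1,suppress=True)
s=ctrl.sense(); print(s)
ims=[]
for n in ("scene","top"):
    p=ctrl.capture(n); ims.append(p["img"]); print(n,-p["R"].T@p["t"])
    np.save(n+".npy",p,allow_pickle=True)
    for q in ("relay","spare","rack","box","socket_mid","lid_edge","mug","screwdriver"):
        print(q,[(np.round(d["point"]).tolist(),round(d["score"],2), onz(p,d["point"],{"socket_mid":33,"relay":8,"spare":8}.get(q,0)).round(0).tolist()) for d in ctrl.landmark_of(q,p)][:4])
    save(n+".png",p["img"])
E
```

```text
pics
{'time_s': 0.0, 'joints': array([ 1. ,  0.3,  1.5,  0. ,  1.3, -0.2]), 'dq': array([ 0.,  0., -0.,  0., -0., -0.]), 'tau': array([ -0. , -41.2, -26. ,  -0. ,   0. ,   0. ]), 'eef_pos': array([195. , 487.1, 196.7]), 'ee_rot': array([-0. ,  0.2,  1. , -0. ]), 'force': array([-1.2,  0.7, -0. ]), 'wrist_torque': array([-0.1,  0. , -0. ]), 'grip_force': 0.0, 'grip_width': 1.0010751284907378}
scene [1104.6   16.7  729.4]
relay [([468.0, 223.0], 0.95, [497.0, 303.0, 8.0]), ([471.0, 266.0], 0.78, [597.0, 294.0, 8.0]), ([435.0, 284.0], 0.61, [638.0, 223.0, 8.0])]
spare [([424.0, 215.0], 0.78, [481.0, 221.0, 8.0])]
rack [([449.0, 222.0], 0.64, [489.0, 270.0, 0.0])]
box [([220.0, 217.0], 0.76, [494.0, -174.0, 0.0])]
socket_mid [([220.0, 207.0], 0.76, [496.0, -170.0, 33.0]), ([377.0, 357.0], 0.24, [789.0, 112.0, 33.0])]
lid_edge [([147.0, 130.0], 0.56, [247.0, -374.0, 0.0])]
mug [([380.0, 359.0], 0.67, [777.0, 121.0, 0.0])]
screwdriver [([168.0, 319.0], 0.87, [718.0, -228.0, 0.0])]
top [ 467.    20.6 1103.8]
relay [([205.0, 230.0], 0.94, [634.0, 230.0, 8.0]), ([162.0, 309.0], 0.89, [494.0, 302.0, 8.0]), ([166.0, 248.0], 0.69, [601.0, 298.0, 8.0])]
spare [([206.0, 320.0], 0.66, [474.0, 225.0, 8.0])]
rack [([184.0, 316.0], 0.97, [483.0, 264.0, 0.0])]
box []
socket_mid []
lid_edge []
mug []
screwdriver [([458.0, 185.0], 0.96, [718.0, -225.0, 0.0])]
```

```bash
sleep 0; ls pics
```

```text
scene.png
top.png
```

View pics/scene.png

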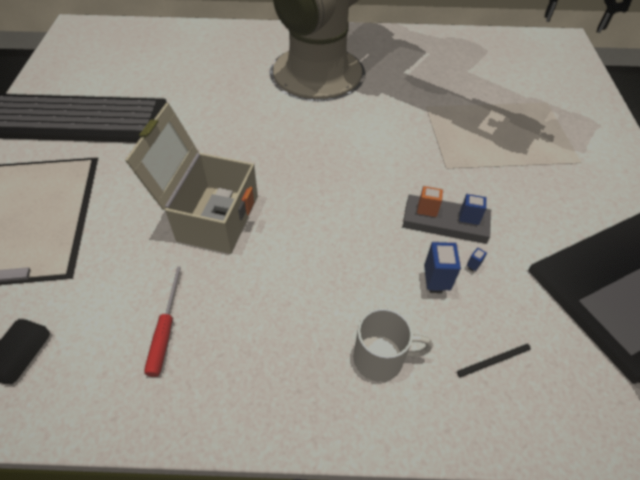

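View pics/top.png

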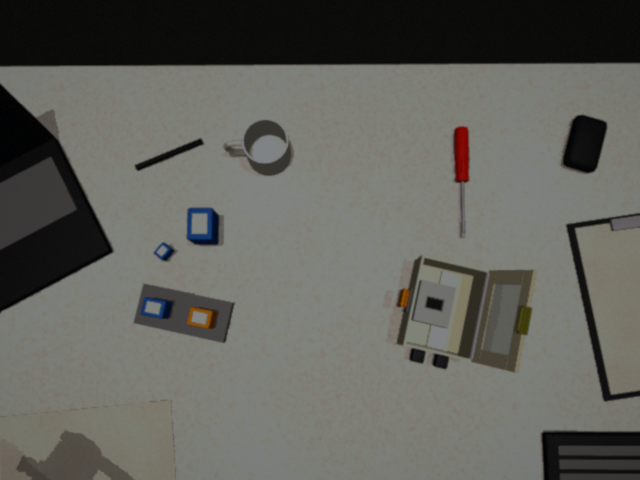

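The scene view shows the rack at about (448,217) and the open box at (212,200). The top view shows three blue blocks: a rack relay at (155,307), a large one at (202,225) and a small one at (163,251), both loose on the desk. The one meant is in the rack, beside the orange relay and the same size as it. I'll confirm that in one crop, with the box alongside.

```bash
python3 - <<'E'
from h import *
p=np.load("top.npy",allow_pickle=True).item(); im=p["img"]
a=cv2.resize(im[200:350,125:245],None,fx=4,fy=4,interpolation=cv2.INTER_CUBIC)[:600,:320*2][:, :]
b=cv2.resize(im[245:385,380:550],None,fx=4.5,fy=4.5,interpolation=cv2.INTER_CUBIC)[:600]
a=cv2.resize(im[275:350,125:245],None,fx=4,fy=4,interpolation=cv2.INTER_CUBIC)
b=cv2.resize(im[250:375,380:545],None,fx=4.8,fy=4.8,interpolation=cv2.INTER_CUBIC)
save("ca.png",cv2.convertScaleAbs(a,alpha=1.6)); save("cb.png",cv2.convertScaleAbs(b,alpha=1.6)); print(a.shape,b.shape)
E
```

```text
(300, 480, 3) (600, 792, 3)
```

View pics/ca.png

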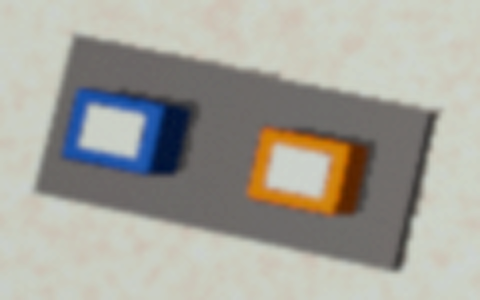

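View pics/cb.png

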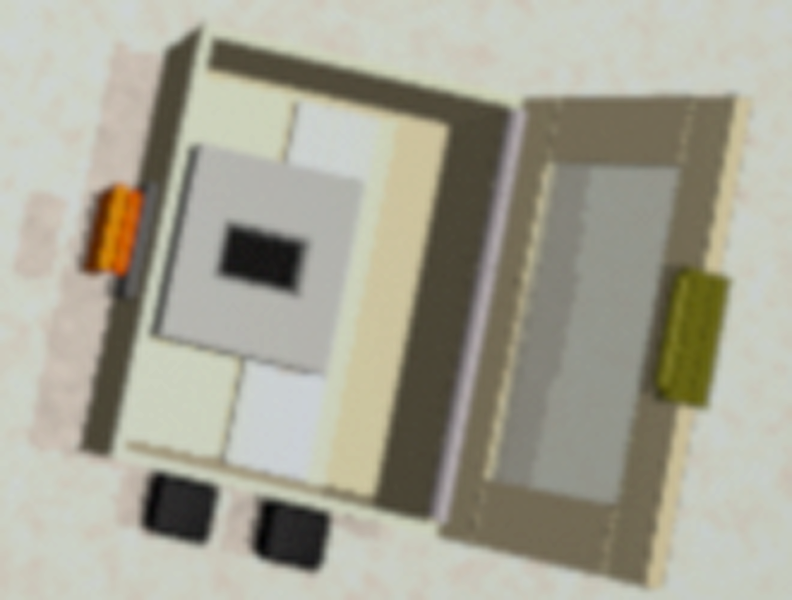

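The crop shows the rack's blue relay at (153,307) with a top the same size as the orange one's, so it is the one meant. The box crop shows the hole clearly at about (434,304) in full-image pixels, with the hinge on the right and the catch on the left.

```bash
python3 - <<'E'
from h import *
np.set_printoptions(precision=1,suppress=True)
p=np.load("top.npy",allow_pickle=True).item(); print(p["t"],p["camera_matrix"][0,0])
def q(name,pts,z,s,o):
    W=np.array([onz(p,(np.array(u)+.5)/s-.5+o,z) for u in pts])[:,:2]
    c=W.mean(0); e=np.roll(W,-1,0)-W
    print(name,"c",c,"edges",np.linalg.norm(e,axis=1),"ang",np.degrees(np.arctan2(e[:,1],e[:,0])).round(1)); return c
A=(4,np.array([125,275])); B=(4.8,np.array([380,250]))
q("relaytop",[(80,90),(166,101),(154,173),(63,158)],72,*A)
q("label",[(84,102),(147,108),(138,158),(80,152)],72,*A)
q("rack",[(75,35),(436,110),(397,268),(37,190)],22,*A)
q("rim",[(207,30),(522,100),(437,522),(118,453)],90,*B)
q("hole",[(226,224),(305,241),(297,295),(219,275)],33,*B)
q("block",[(197,145),(365,180),(323,370),(158,335)],33,*B)
E
```

```text
[  38.8  627.  1020.9] 622.7212048034411
relaytop c [495.1 299.6] edges [36.2 29.8 38.4 28.5] ang [-97.1 172.5  80.9 -11.9]
label c [495.3 301.1] edges [26.4 20.7 24.3 20.5] ang [-95.3 171.8  84.3  -2.2]
rack c [488.1 260.7] edges [161.6  69.1 160.   68.2] ang [-101.5  167.2   78.2  -11.5]
rim c [ 496.3 -179.2] edges [108.2 144.  107.3 145.4] ang [-102.7  166.5   78.1  -13.1]
hole c [ 503.3 -169.7] edges [28.4 19.3 28.2 18.2] ang [-102.1  169.9   75.7   -9.2]
block c [ 503.9 -169.3] edges [60.6 69.  59.  68.9] ang [-101.8  165.8   78.2  -12.9]
```

```bash
cat >> h.py <<'E'
from scipy.spatial.transform import Rotation as Ro
def pose():
    s=ctrl.sense(); q=s["ee_rot"]; return s["eef_pos"],Ro.from_quat([q[1],q[2],q[3],q[0]]),s
def delta(T,yang=None):
    """tool-frame shift (m) to world point T, and az (rad) to bring tool y to world angle yang (mod 180); tilt error rotvec"""
    x,R,s=pose(); d=R.inv().apply(np.asarray(T,float)-x)/1000
    ya=R.as_matrix()[:,1]; a=np.degrees(np.arctan2(ya[1],ya[0]))
    print("at",x.round(1),"yang",round(a,2),"tz",R.as_matrix()[:,2].round(4),"shift",d.round(4),"F",s["force"].round(1),"t",round(s["time_s"],2),"w",round(s["grip_width"],3),"j6",s["joints"][5].round(2))
    if yang is not None:
        e=(yang-a+90)%180-90
        Rt=np.eye(3); z=[0,0,-1.]; y=np.array([np.cos(np.radians(a+e)),np.sin(np.radians(a+e)),0])
        M=np.c_[np.cross(y,z),y,z]; print("az/rv",(R.inv()*Ro.from_matrix(M)).as_rotvec().round(4))
E
python3 - <<'E'
from h import *
delta((495,300,200),-10)
E
```

```text
at [195.1 487.4 197.3] yang 68.18 tz [ 0.  0. -1.] shift [-0.348  -0.0625 -0.0027] F [-0.  -0.5 -0.6] t 0.9 w 1.0 j6 -0.22
az/rv [ 0.     -0.      1.3645]
```

Request:
send_rows:
  targets:
    - [-1, -0.058, -0.0104, 0, 0, 0, 0]
    - [-1, -0.058, -0.0104, 0, 0, 0, 0]
    - [-1, -0.058, -0.0104, 0, 0, 0, 0]
    - [-1, -0.058, -0.0104, 0, 0, 0, 0]
    - [-1, -0.058, -0.0104, 0, 0, 0, 0]
    - [-1, -0.058, -0.0104, 0, 0, 0, 0]
    - [-1, 0, 0, 0, 0, 0, 0.18]
    - [-1, 0, 0, 0, 0, 0, 0.18]
    - [-1, 0, 0, 0, 0, 0, 0.18]
    - [-1, 0, 0, 0, 0, 0, 0.18]

```text
time_s: 2.15
eef_pos: [495.0, 300.1, 197.2]
ee_rot: [-0.0, 0.526, 0.851, -0.0]
force: [-0.0, -0.3, -0.3]
grip_width: 0.998
grip_force: 0.0
```

Request:
send_rows:
  targets:
    - [-1, 0, 0, 0, 0, 0, 0.18]
    - [-1, 0, 0, 0, 0, 0, 0.18]
    - [-1, 0, 0, 0, 0, 0, 0.18]
    - [-1, 0, 0, 0, 0, 0, 0.1]
    - [-1, 0, 0, 0, 0, 0, 0]
    - [-1, 0, 0, 0, 0, 0, 0]
    - [-1, 0, 0, 0, 0, 0, 0]
    - [-1, 0, 0, 0, 0, 0, 0]
    - [-1, 0, 0, 0, 0, 0, 0]
    - [-1, 0, 0, 0, 0, 0, 0]

```text
time_s: 3.4
eef_pos: [495.0, 300.1, 197.3]
ee_rot: [-0.0, 0.765, 0.645, 0.0]
force: [1.0, 0.1, 0.3]
grip_width: 1.002
grip_force: 0.0
```

```bash
python3 - <<'E'
from h import *
delta((495,300,39),-10)
p=ctrl.capture("wrist"); np.save("wrist.npy",p,allow_pickle=True); save("w1.png",p["img"])
print(-p["R"].T@p["t"]); print([proj(p,(495,300,z)) for z in (72,24)])
E
```

```text
at [495.  300.1 197.3] yang -9.73 tz [ 0.  0. -1.] shift [-1.000e-04 -0.000e+00  1.583e-01] F [1.  0.1 0.3] t 3.4 w 1.002 j6 0.51
az/rv [ 0.     -0.      0.0047]
[506.84147873 366.53981161 373.81747126]
[array([324.26768559, 213.30664351]), array([324.3455886 , 200.66743577])]
```

View pics/w1.png

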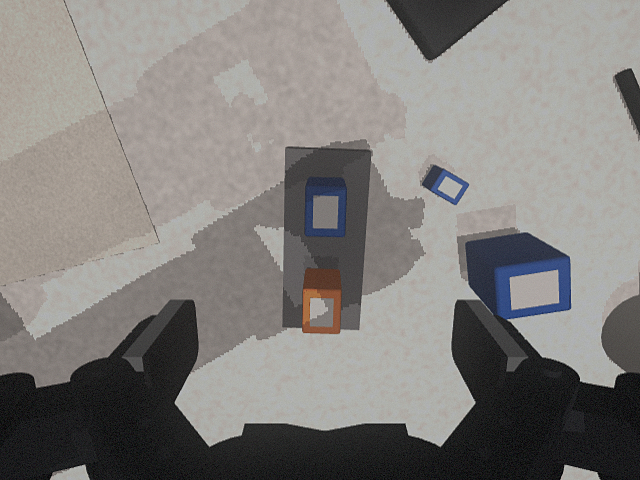

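The wrist view shows the blue relay's top at about (326,214), with corners near (306,191), (345,190), (346,236) and (305,237). It is centred and square between the fingers.

```bash
python3 - <<'E'
from h import *
p=np.load("wrist.npy",allow_pickle=True).item(); im=p["img"]
hsv=cv2.cvtColor(im,cv2.COLOR_RGB2HSV)
lab=((hsv[...,1]<60)&(hsv[...,2]>110)).astype(np.uint8)[192:233,309:343]
n,L,S,C=cv2.connectedComponentsWithStats(lab); k=1+np.argmax(S[1:,4]); print(S[k],C[k]+[309,192])
ys,xs=np.where(L==k); r=cv2.minAreaRect(np.c_[xs+309,ys+192].astype(np.float32)); c=cv2.boxPoints(r)
W=np.array([onz(p,u,72) for u in c])[:,:2]; e=np.roll(W,-1,0)-W
print("label",onz(p,r[0],72),np.linalg.norm(e,axis=1),np.degrees(np.arctan2(e[:,1],e[:,0])))
W=np.array([onz(p,u,72) for u in [(306,191),(345,190),(346,236),(305,237)]])[:,:2]; e=np.roll(W,-1,0)-W
print("top",W.mean(0),np.linalg.norm(e,axis=1),np.degrees(np.arctan2(e[:,1],e[:,0])))
delta((*onz(p,r[0],72)[:2],39),-10)
E
```

```text
[  4   4  25  33 787] [325.11689962 211.72045743]
label [495.68454265 300.86232457  72.        ] [17.1527672  23.63032009 17.50422832 23.63120881] [ -9.72817769 -99.29367916 170.27490017  79.85415074]
top [495.80663594 299.46454654] [27.7863048  34.0337073  30.07600805 34.07817713] [ -8.24667243 -97.77557477 171.72722723  78.37216079]
at [495.  300.1 197.3] yang -9.73 tz [-0. -0. -1.] shift [0.0008 0.0005 0.1583] F [-0.7  0.8 -0.8] t 3.45 w 1.003 j6 0.51
az/rv [-0.      0.      0.0046]
```

Request:
send_rows:
  targets:
    - [-1, 0.0005, 0.0006, 0.04, 0, 0, 0]
    - [-1, 0, 0, 0.04, 0, 0, 0]
    - [-1, 0, 0, 0.04, 0, 0, 0]
    - [-1, 0, 0, 0.03, 0, 0, 0]
    - [-1, 0, 0, 0.01, 0, 0, 0]
    - [0.5, 0, 0, 0, 0, 0, 0]
    - [1, 0, 0, 0, 0, 0, 0]
    - [1, 0, 0, 0, 0, 0, 0]
    - [1, 0, 0, 0, 0, 0, 0]
    - [1, 0, 0, 0, 0, 0, 0]
  squeeze: 40

```text
time_s: 4.7
eef_pos: [497.2, 301.3, 40.3]
ee_rot: [0.001, 0.765, 0.645, 0.002]
force: [-3.6, -0.4, 17.5]
grip_width: -0.001
grip_force: 8.7
```

```bash
python3 - <<'E'
from h import *
delta((495,300,150),-10)
print(ctrl.sense()["grip_force"])
E
```

```text
at [497.2 301.3  40.3] yang -9.73 tz [ 0.0046  0.0018 -1.    ] shift [-0.0013 -0.0015 -0.1097] F [-3.6 -0.4 17.5] t 4.7 w -0.001 j6 0.51
az/rv [ 0.0042 -0.0026  0.0047]
8.716943932813592
```

```bash
python3 - <<'E'
from h import *
p=ctrl.capture("wrist"); q=ctrl.capture("scene"); print(ctrl.sense()["grip_width"],ctrl.sense()["force"])
c=cv2.resize(q["img"][110:320,360:540],None,fx=2.28,fy=2.28)
save("w2.png",np.hstack([cv2.resize(p["img"],(390,479),)if 0 else p["img"][:479,120:510],c[:479]]))
E
```

```text
0.004636065727767072 [-2.30825082 -1.07100893 18.05132636]
```

View pics/w2.png

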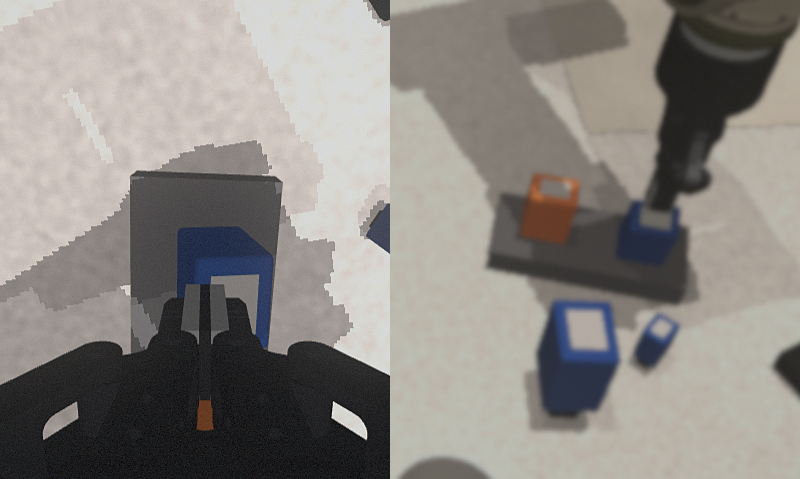

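The fingers are shut with about 18 N pushing up, and the relay still stands in the rack with its top at about (353,270) in the full wrist frame. So this is no grasp. I'll check the geometry.

```bash
python3 - <<'E'
from h import *
x,R,s=pose(); print(x,s["force"],s["joints"],s["time_s"])
for n in ("wrist","scene","top"):
    p=ctrl.capture(n); print(n,-p["R"].T@p["t"],"tcp",proj(p,x).round(),"tcp+30up",proj(p,x+[0,0,30]).round())
    r=Ro.from_euler("z",-9.7,degrees=True)
    print([proj(p,r.apply(v)+[495.7,300.5,72]).round().tolist() for v in ([-15,19,0],[15,19,0],[15,-19,0],[-15,-19,0])])
    if n=="top": save("t2.png",cv2.convertScaleAbs(cv2.resize(p["img"][255:375,110:270],None,fx=5,fy=5,interpolation=cv2.INTER_CUBIC),alpha=1.6))
E
```

```text
[497.21225938 301.20070126  40.31077714] [-2.30825082 -1.07100893 18.05132636] [3.43204789e-01 5.93683562e-01 1.50987424e+00 7.94457499e-05
 1.03305072e+00 5.12994386e-01] 4.8
wrist [508.21205088 367.31095988 217.02112999] tcp [324. 275.] tcp+30up [324. 304.]
[[278.0, 260.0], [362.0, 259.0], [360.0, 354.0], [281.0, 354.0]]
scene [1104.56383878   16.73886054  729.39407454] tcp [471. 212.] tcp+30up [476. 201.]
[[486.0, 196.0], [486.0, 208.0], [465.0, 204.0], [465.0, 192.0]]
top [ 467.03935674   20.61501818 1103.81102289] tcp [158. 307.] tcp+30up [153. 306.]
[[140.0, 314.0], [144.0, 296.0], [166.0, 300.0], [162.0, 318.0]]
```

View pics/t2.png

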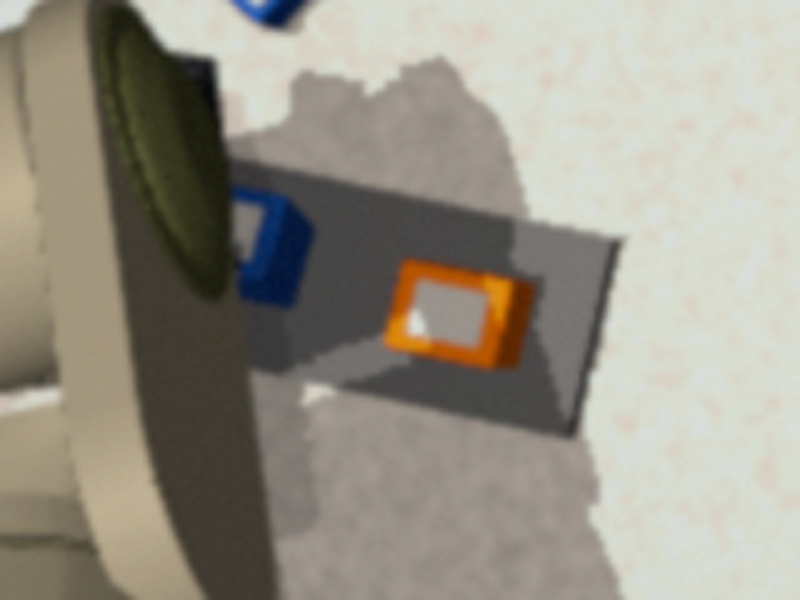

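Request:
send_rows:
  targets:
    - [1, 0, 0, -0.01, 0, 0, 0]
    - [1, 0, 0, -0.02, 0, 0, 0]
    - [1, 0, 0, -0.03, 0, 0, 0]
    - [1, 0, 0, -0.04, 0, 0, 0]
    - [1, 0, 0, -0.06, 0, 0, 0]
    - [-1, 0, 0, 0, 0, 0, 0]
    - [-1, 0, 0, 0, 0, 0, 0]
    - [-1, 0, 0, 0, 0, 0, 0]
    - [-1, 0, 0, 0, 0, 0, 0]
    - [-1, 0, 0, 0, 0, 0, 0]

```text
time_s: 6.2
eef_pos: [495.6, 300.5, 196.8]
ee_rot: [-0.0, 0.765, 0.645, -0.0]
force: [-0.1, 0.2, -0.8]
grip_width: 1.0
grip_force: 0.0
```

```bash
python3 - <<'E'
from h import *
p=ctrl.capture("wrist"); q=ctrl.capture("scene"); np.save("wrist.npy",p,allow_pickle=True);np.save("scene.npy",q,allow_pickle=True); delta((495,300,100),-10)
print(ctrl.landmark_of("relay",p)[:3]); print(ctrl.landmark_of("spare",p)[:2]); print(ctrl.landmark_of("rack",p)[:2])
a=cv2.resize(p["img"][110:360,240:420],None,fx=2.2,fy=2.2,interpolation=cv2.INTER_CUBIC)
c=cv2.resize(q["img"][165:255,395:500],None,fx=3.8,fy=3.8,interpolation=cv2.INTER_CUBIC)
o=np.zeros((550,800,3),np.uint8); o[:550,:396]=a; o[:c.shape[0],400:400+c.shape[1]]=c[:,:400]; save("w3.png",o)
E
```

```text
at [495.7 300.5 197.1] yang -9.74 tz [-3.e-04 -1.e-04 -1.e+00] shift [-0.0006 -0.0005  0.0971] F [-0.3  1.3  0.2] t 6.3 w 1.004 j6 0.51
az/rv [-0.0003  0.0002  0.0045]
[{'point': [486.9, 250.6], 'score': 0.85}, {'point': [436.2, 181.6], 'score': 0.76}, {'point': [324.8, 197.5], 'score': 0.59}]
[{'point': [323.3, 282.2], 'score': 0.58}]
[{'point': [320.8, 237.1], 'score': 0.97}]
```

View pics/w3.png

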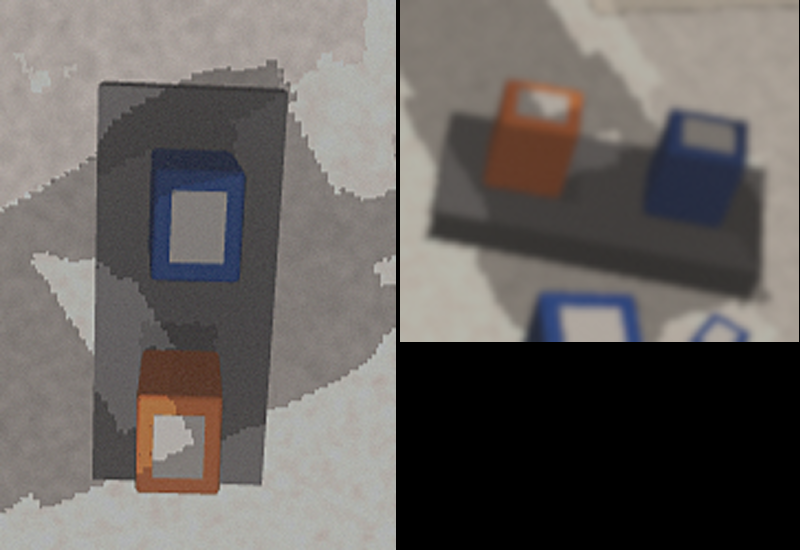

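```bash
python3 - <<'E'
from h import *
np.set_printoptions(precision=1,suppress=True)
w=np.load("wrist.npy",allow_pickle=True).item();s=np.load("scene.npy",allow_pickle=True).item();t=np.load("top.npy",allow_pickle=True).item()
print("blue",tri([(w,(330,213.2)),(s,(476.1,201.1))]),"orange",tri([(w,(320.9,313.2)),(s,(432.6,192.1))]))
print("blue before",tri([(t,(152.8,307)),(s,(474.5,201))]))
def q(pts,z):
    W=np.array([onz(w,np.array(u)/2.2+[240,110],z) for u in pts])[:,:2]; e=np.roll(W,-1,0)-W
    print(z,W.mean(0),np.linalg.norm(e,axis=1),np.degrees(np.arctan2(e[:,1],e[:,0])))
for z in (72,60,50,40): q([(152,168),(243,168),(240,280),(150,280)],z); q([(136,394),(221,394),(219,492),(136,492)],z)
print("bottom +y edge blue z24", [onz(w,np.array(u)/2.2+[240,110],24) for u in [(152,150),(236,151)]])
E
```

```text
blue [499.8 300.4  73.7] orange [480.  224.2  73.2]
blue before [495.4 300.7  69. ]
72 [499.1 300.6] [29.3 37.5 30.  37.6] [  -9.7 -100.3  170.3   78.7]
72 [479.8 224.5] [29.3 37.4 29.5 37.4] [  -9.7 -100.3  170.3   79.4]
60 [498.8 297.9] [30.5 39.  31.2 39. ] [  -9.7 -100.3  170.3   78.7]
60 [478.7 218.8] [30.5 38.9 30.6 38.9] [  -9.7 -100.3  170.3   79.4]
50 [498.5 295.7] [31.5 40.3 32.2 40.3] [  -9.7 -100.3  170.3   78.7]
50 [477.8 214.1] [31.4 40.2 31.6 40.2] [  -9.7 -100.3  170.3   79.4]
40 [498.2 293.5] [32.5 41.5 33.2 41.5] [  -9.7 -100.3  170.3   78.7]
40 [476.9 209.3] [32.4 41.4 32.6 41.4] [  -9.7 -100.3  170.3   79.4]
bottom +y edge blue z24 [array([486.3, 320.9,  24. ]), array([517. , 315.3,  24. ])]
```

The relay is the right size (30 x 37.5 mm, top at z≈73) and still upright in its pocket. Both the scene camera (tips at about (477,200), TCP predicted at (471,212)) and the contact at relay-top height agree: the real fingertips sit about 32 mm above the reported TCP. The fingers shut above the relay and only touched its top. I'll go 32 mm lower.

Request:
send_rows:
  targets:
    - [-1, 0.0007, 0.0034, 0.04, 0, 0, 0]
    - [-1, 0, 0, 0.04, 0, 0, 0]
    - [-1, 0, 0, 0.04, 0, 0, 0]
    - [-1, 0, 0, 0.035, 0, 0, 0]
    - [-1, 0, 0, 0.02, 0, 0, 0]
    - [-1, 0, 0, 0.01, 0, 0, 0]
    - [0.5, 0, 0, 0, 0, 0, 0]
    - [1, 0, 0, 0, 0, 0, 0]
    - [1, 0, 0, 0, 0, 0, 0]
    - [1, 0, 0, 0, 0, 0, 0]
  squeeze: 40

```text
time_s: 7.7
eef_pos: [499.5, 300.8, 13.1]
ee_rot: [0.0, 0.765, 0.645, 0.001]
force: [-0.9, -0.5, 4.0]
grip_width: 0.346
grip_force: 42.8
```

```bash
python3 - <<'E'
from h import *
delta((499,300,190),-10)
print(ctrl.sense()["grip_force"])
E
```

```text
at [499.5 300.8  13.1] yang -9.74 tz [ 1.2e-03  5.0e-04 -1.0e+00] shift [-0.0008 -0.0002 -0.1769] F [-0.9 -0.5  4. ] t 7.7 w 0.346 j6 0.51
az/rv [ 0.0011 -0.0007  0.0045]
42.76757008919958
```

Gripped: the opening is 29.4 mm at 43 N. Now I'll lift and carry the relay over the box.

Request:
send_rows:
  targets:
    - [1, 0, 0, -0.02, 0, 0, 0]
    - [1, 0, 0, -0.05, 0, 0, 0]
    - [1, 0, 0, -0.055, 0, 0, 0]
    - [1, 0, 0, -0.055, 0, 0, 0]
    - [1, -0.058, 0.0104, 0, 0, 0, 0]
    - [1, -0.058, 0.0104, 0, 0, 0, 0]
    - [1, -0.058, 0.0104, 0, 0, 0, 0]
    - [1, -0.058, 0.0104, 0, 0, 0, 0]
    - [1, -0.058, 0.0104, 0, 0, 0, 0]
    - [1, -0.058, 0.0104, 0, 0, 0, 0]
  squeeze: 60

```text
time_s: 8.95
eef_pos: [501.5, -54.8, 192.5]
ee_rot: [0.0, 0.765, 0.645, 0.0]
force: [1.2, 0.4, 0.0]
grip_width: 0.337
grip_force: 61.6
```

Request:
send_rows:
  targets:
    - [1, -0.0575, 0.0103, 0, 0, 0, 0]
    - [1, -0.0575, 0.0103, 0, 0, 0, 0]
    - [1, 0, 0, 0, 0, 0, 0.048]
    - [1, 0, 0, 0, 0, 0, 0]
    - [1, 0, 0, 0, 0, 0, 0]
    - [1, 0, 0, 0, 0, 0, 0]
    - [1, 0, 0, 0, 0, 0, 0]
    - [1, 0, 0, 0, 0, 0, 0]
    - [1, 0, 0, 0, 0, 0, 0]
    - [1, 0, 0, 0, 0, 0, 0]

```text
time_s: 10.2
eef_pos: [502.6, -169.7, 192.3]
ee_rot: [-0.0, 0.78, 0.626, -0.0]
force: [0.6, 0.2, 0.2]
grip_width: 0.34
grip_force: 61.6
```

```bash
python3 - <<'E'
from h import *
p=ctrl.capture("wrist"); np.save("wrist.npy",p,allow_pickle=True); save("w4.png",p["img"])
delta((503.5,-169.6,100),-12.5); print(proj(p,(503.5,-169.6,33)).round(1)); print([ (d["point"],d["score"]) for d in ctrl.landmark_of("socket_mid",p)])
E
```

```text
at [ 502.6 -169.7  192.3] yang -12.49 tz [-0.  0. -1.] shift [0.0003 0.0008 0.0923] F [ 1.  -0.9 -1.2] t 10.25 w 0.34 j6 -0.33
az/rv [-0.     -0.      0.0002]
[325.4 203.5]
[]
```

View pics/w4.png

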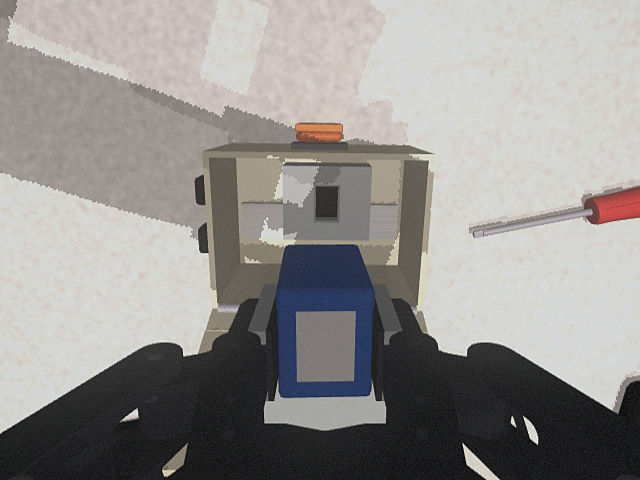

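The wrist view shows the held relay upright, with its top at about (325,345). The hole is at about (327,204) in the socket block, and the catch is at (320,133). I'll measure both numerically.

```bash
python3 - <<'E'
from h import *
np.set_printoptions(precision=1,suppress=True)
p=np.load("wrist.npy",allow_pickle=True).item(); im=p["img"]; g=cv2.cvtColor(im,cv2.COLOR_RGB2GRAY)
def W(mask,o,z,name):
    n,L,S,C=cv2.connectedComponentsWithStats(mask.astype(np.uint8)); k=1+np.argmax(S[1:,4]); ys,xs=np.where(L==k)
    r=cv2.minAreaRect(np.c_[xs+o[0],ys+o[1]].astype(np.float32)); B=np.array([onz(p,u,z) for u in cv2.boxPoints(r)])[:,:2]; e=np.roll(B,-1,0)-B
    print(name,"px",np.round(r[0],1),np.round(r[1],1),"world",onz(p,r[0],z)[:2],"cent",onz(p,C[k]+o,z)[:2],"edges",np.linalg.norm(e,axis=1),np.degrees(np.arctan2(e[:,1],e[:,0])))
print(g[180:228:3,327]); print(g[204,308:346:2])
W(g[175:232,305:350]<60,(305,175),33,"hole dark"); 
hsv=cv2.cvtColor(im,cv2.COLOR_RGB2HSV)
for z in (245,251): W((hsv[300:390,285:365,1]<90),(285,300),z,"label")
x,R,s=pose(); print("tcp",x, "block edges", [onz(p,u,33)[:2] for u in [(283.5,163),(371.5,163)]])
E
```

```text
[106 101  82  55  47  48  45  51  46  51  48  49  42  77 107 131]
[126 130 131 107  48  44  53  48  51  50  54  46  47  49  37 106 134 127
 130]
hole dark px [326.5 201.5] [29. 21.] world [ 504.7 -168.2] cent [ 504.5 -168.1] edges [16.6 23.5 16.9 23.5] [ -12.5 -102.   167.5   77.2]
label px [325.5 346.5] [71. 59.] world [ 502.3 -174.2] cent [ 502.2 -173.8] edges [18.6 25.7 19.6 25.7] [ -12.5 -101.4  167.5   76.5]
label px [325.5 346.5] [71. 59.] world [ 503.  -170.8] cent [ 503.  -170.4] edges [17.7 24.5 18.6 24.5] [ -12.5 -101.4  167.5   76.5]
tcp [ 502.6 -169.8  192.3] block edges [array([ 478.6, -131.2]), array([ 545.5, -146.1])]
```

Request:
send_rows:
  targets:
    - [1, 0.0016, 0.0016, 0.03, 0, 0, 0]
    - [1, 0, 0, 0.045, 0, 0, 0]
    - [1, 0, 0, 0.04, 0, 0, 0]
    - [1, 0, 0, 0.025, 0, 0, 0]
    - [1, 0, 0, 0.01, 0, 0, 0]
    - [1, 0, 0, 0, 0, 0, 0]
    - [1, 0, 0, 0.002, 0, 0, 0]
    - [1, 0, 0, 0.002, 0, 0, 0]
    - [1, 0, 0, 0.002, 0, 0, 0]
    - [1, 0, 0, 0.002, 0, 0, 0]

```text
time_s: 11.55
eef_pos: [505.2, -168.9, 34.7]
ee_rot: [0.001, 0.78, 0.626, 0.0]
force: [2.2, -0.6, 0.7]
grip_width: 0.337
grip_force: 61.6
```

```bash
python3 - <<'E'
from h import *
delta((504.5,-168.6,24),-12.5); print(ctrl.sense()["wrist_torque"])
E
```

```text
at [ 505.2 -168.9   34.7] yang -12.5 tz [ 0.0019 -0.001  -1.    ] shift [ 0.0001 -0.0008  0.0107] F [ 2.2 -0.6  0.7] t 11.55 w 0.337 j6 -0.32
az/rv [0.0021 0.0005 0.0001]
[-0.10090694 -0.49297597  0.00542911]
```

The foot has entered the hole with almost no force. I'll follow the small sideways push and press home.

Request:
send_rows:
  targets:
    - [1, 0, 0.0006, 0.002, 0, 0, 0]
    - [1, 0, 0, 0.002, 0, 0, 0]
    - [1, 0, 0, 0.002, 0, 0, 0]
    - [1, 0, 0, 0.002, 0, 0, 0]
    - [1, 0, 0, 0.002, 0, 0, 0]
    - [1, 0, 0, 0.001, 0, 0, 0]
    - [1, 0, 0, 0.001, 0, 0, 0]
    - [1, 0, 0, 0.001, 0, 0, 0]
    - [1, 0, 0, 0, 0, 0, 0]
    - [1, 0, 0, 0, 0, 0, 0]

```text
time_s: 12.8
eef_pos: [505.4, -168.9, 23.9]
ee_rot: [0.001, 0.78, 0.626, 0.0]
force: [-7.4, 3.5, 27.3]
grip_width: 0.337
grip_force: 66.0
```

```bash
python3 - <<'E'
from h import *
delta((504.5,-168.6,24),-12.5); print(ctrl.sense()["wrist_torque"])
E
```

```text
at [ 505.4 -168.9   23.9] yang -12.47 tz [ 9.e-04 -1.e-03 -1.e+00] shift [ 0.0001 -0.001  -0.0001] F [-7.4  3.5 27.3] t 12.8 w 0.337 j6 -0.32
az/rv [0.0011 0.0008 0.0006]
[ 0.66747967  1.52548701 -0.0464285 ]
```

Request:
send_rows:
  targets:
    - [0, 0, 0, 0, 0, 0, 0]
    - [0, 0, 0, 0, 0, 0, 0]
    - [0, 0, 0, 0, 0, 0, 0]
    - [0, 0, 0, -0.01, 0, 0, 0]
    - [0, 0, 0, -0.02, 0, 0, 0]
    - [0, 0, 0, -0.03, 0, 0, 0]
    - [1, 0, 0, 0, 0, 0, 0]
    - [1, 0, 0, 0, 0, 0, 0]
    - [1, 0, 0, 0, 0, 0, 0]
    - [1, 0, 0, 0, 0, 0, 0]

```text
time_s: 14.05
eef_pos: [504.9, -168.5, 80.8]
ee_rot: [-0.001, 0.78, 0.626, -0.0]
force: [-0.1, -0.4, -0.6]
grip_width: -0.002
grip_force: 0.0
```

Request:
send_rows:
  targets:
    - [1, 0, 0, 0.015, 0, 0, 0]
    - [1, 0, 0, 0.008, 0, 0, 0]
    - [1, 0, 0, 0.003, 0, 0, 0]
    - [1, 0, 0, 0.002, 0, 0, 0]
    - [1, 0, 0, 0.002, 0, 0, 0]
    - [1, 0, 0, 0.002, 0, 0, 0]
    - [1, 0, 0, 0.001, 0, 0, 0]
    - [1, 0, 0, 0.001, 0, 0, 0]
    - [1, 0, 0, 0, 0, 0, 0]
    - [1, 0, 0, 0, 0, 0, 0]

```text
time_s: 15.3
eef_pos: [506.2, -169.2, 49.1]
ee_rot: [0.002, 0.78, 0.626, 0.001]
force: [-1.1, 0.9, 12.4]
grip_width: 0.0
grip_force: 6.3
```

```bash
python3 - <<'E'
from h import *
delta((504.5,-168.6,100),-12.5)
E
```

```text
at [ 506.2 -169.2   49.1] yang -12.49 tz [ 0.0031 -0.0017 -1.    ] shift [ 0.0002 -0.0016 -0.051 ] F [-1.1  0.9 12.4] t 15.3 w 0.0 j6 -0.32
az/rv [0.0033 0.001  0.0002]
```

The relay is home: its top sits at the expected height under a 12 N press. Next I'll go over the lid and come down behind its free edge.

Request:
send_rows:
  targets:
    - [1, 0, 0, -0.04, 0, 0, 0]
    - [1, 0, 0, -0.04, 0, 0, 0]
    - [1, 0, 0, -0.04, 0, 0, 0]
    - [1, 0, 0, -0.035, 0, 0, 0]
    - [1, -0.044, -0.005, 0, 0, 0, 0]
    - [1, -0.044, 0, 0, 0, 0, 0]
    - [1, -0.044, 0, 0, 0, 0, 0]
    - [1, 0, 0, 0.03, 0, 0, 0]
    - [1, 0, 0, 0.03, 0, 0, 0]
    - [1, 0, 0, 0, 0, 0, 0]

```text
time_s: 16.55
eef_pos: [470.9, -295.8, 140.7]
ee_rot: [-0.002, 0.78, 0.626, -0.0]
force: [1.0, 1.3, 0.9]
grip_width: -0.001
grip_force: 0.0
```

```bash
python3 - <<'E'
from h import *
delta((476,-297,142),-12.5)
p=ctrl.capture("wrist"); q=ctrl.capture("scene"); t=ctrl.capture("top")
for n,i in (("wrist",p),("scene",q),("top",t)):
    print(n,[(d["point"],round(d["score"],2)) for d in ctrl.landmark_of("lid_edge",i)[:2]],[(d["extent"],round(d["score"],2)) for d in ctrl.boxes_of("lid",i)[:2]])
a=p["img"][:480,120:520]; c=cv2.resize(q["img"][90:270,110:275],None,fx=2.4,fy=2.4,interpolation=cv2.INTER_CUBIC)
o=np.zeros((480,800,3),np.uint8); o[:,:400]=a; o[:c.shape[0],402:402+c.shape[1]]=c[:,:398]; save("w5.png",o)
O=np.array([504.5,-168.9,0])-5*np.array([.976,-.216,0])-10*np.array([.216,.976,0]); yh=np.array([.216,.976,0])
for a in (1.75,1.85,1.95): print(a,[proj(i,O+yh*(-55+112*np.cos(a))+[0,0,90+112*np.sin(a)]).round() for i in (p,q,t)])
E
```

```text
at [ 470.9 -295.8  140.7] yang -12.5 tz [-0.0029  0.0028 -1.    ] shift [-0.0001  0.0053 -0.0013] F [1.  1.3 0.9] t 16.55 w -0.001 j6 -0.55
az/rv [-0.0035 -0.0022 -0.    ]
wrist [([316.7, 268.7], 0.78)] [([67.7, 112.4, 500.3, 171.8], 0.6)]
scene [([148.7, 129.2], 0.74)] [([128.6, 103.4, 71.3, 107.8], 0.79), ([401.7, 191.2, 89.5, 50.8], 0.19)]
top [([525.7, 321.0], 0.6)] [([471.7, 271.9, 63.0, 100.1], 0.77)]
1.75 [array([324., 195.]), array([157., 130.]), array([512., 315.])]
1.85 [array([324., 231.]), array([152., 130.]), array([519., 317.])]
1.95 [array([324., 262.]), array([146., 131.]), array([526., 319.])]
```

View pics/w5.png

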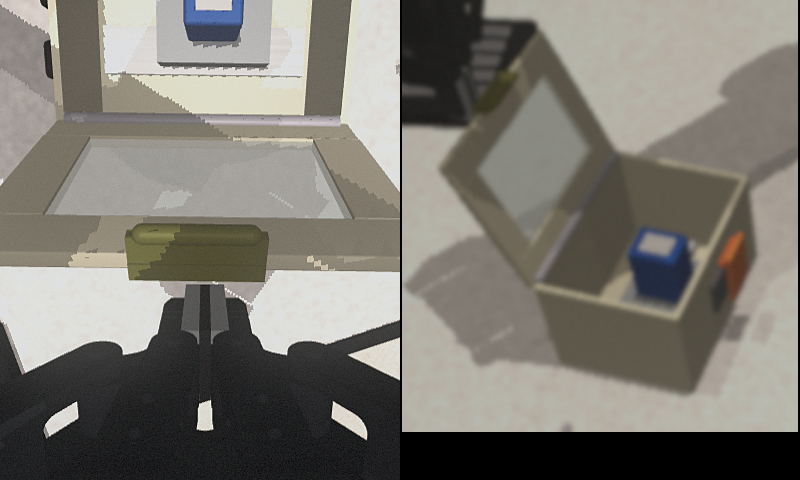

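The view shows the blue relay seated in the box. The lid leans back at about 1.95 rad, and the fingertips at (205,290) are just behind the catch tab on its free edge. Now I'll swing it over.

Request:
send_rows:
  targets:
    - [1, 0.015, 0, 0, 0, 0, 0]
    - [1, 0.015, 0, 0, 0, 0, 0]
    - [1, 0.015, 0, 0, 0, 0, 0]
    - [1, 0.015, 0, 0, 0, 0, 0]
    - [1, 0.015, 0, 0, 0, 0, 0]
    - [1, 0.015, 0, 0, 0, 0, 0]
    - [1, 0.015, 0, 0, 0, 0, 0]
    - [1, 0.0072, 0, 0.005, 0, 0, 0]
    - [1, 0.0072, 0, 0.005, 0, 0, 0]
    - [1, 0.0072, 0, 0.005, 0, 0, 0]

```text
time_s: 18.25
eef_pos: [499.1, -172.6, 126.8]
ee_rot: [-0.0, 0.78, 0.626, -0.0]
force: [0.1, -1.7, 0.2]
grip_width: 0.001
grip_force: 0.5
```

```bash
cat > lid.py <<'E'
from h import *
x,R,s=pose(); yh=np.array([.216,.976,0]); O=np.array([504.5,-168.9,0])-5*np.array([.976,-.216,0])-10*yh
print("own y",(x-O)@yh,"z",x[2],"F",s["force"],"t",s["time_s"])
for n in ("wrist","scene"):
    i=ctrl.capture(n); print(n,[(d["point"],round(d["score"],2)) for d in ctrl.landmark_of("lid_edge",i)[:2]])
    print({a:proj(i,O+yh*(-55+112*np.cos(a))+[0,0,90+112*np.sin(a)]).round().tolist() for a in (1.9,1.2,.9,.75,.6,.4,.2,.1,0,-.03)})
E
python3 lid.py
```

```text
own y 5.200234337911575 z 126.7675188715394 F [ 0.09851403 -1.6701877   0.2276412 ] t 18.25
wrist [([319.3, 270.8], 0.9)]
{1.9: [322.0, 611.0], 1.2: [322.0, 418.0], 0.9: [322.0, 305.0], 0.75: [322.0, 257.0], 0.6: [322.0, 218.0], 0.4: [323.0, 180.0], 0.2: [323.0, 158.0], 0.1: [323.0, 152.0], 0: [323.0, 149.0], -0.03: [323.0, 149.0]}
scene [([219.9, 154.6], 0.69), ([220.3, 208.1], 0.57)]
{1.9: [149.0, 131.0], 1.2: [193.0, 140.0], 0.9: [211.0, 150.0], 0.75: [219.0, 157.0], 0.6: [226.0, 164.0], 0.4: [233.0, 173.0], 0.2: [238.0, 183.0], 0.1: [240.0, 187.0], 0: [241.0, 192.0], -0.03: [241.0, 193.0]}
```

The lid follows at about 0.78 rad. I'll continue along the arc down to the catch.

Request:
send_rows:
  targets:
    - [1, 0.006, 0, 0.006, 0, 0, 0]
    - [1, 0.006, 0, 0.007, 0, 0, 0]
    - [1, 0.005, 0, 0.007, 0, 0, 0]
    - [1, 0.005, 0, 0.007, 0, 0, 0]
    - [1, 0.004, 0, 0.008, 0, 0, 0]
    - [1, 0.003, 0, 0.008, 0, 0, 0]
    - [1, 0.003, 0, 0.008, 0, 0, 0]
    - [1, 0.001, 0, 0.006, 0, 0, 0]
    - [1, 0, 0, 0, 0, 0, 0]
    - [1, 0, 0, 0, 0, 0, 0]

```text
time_s: 19.7
eef_pos: [506.4, -140.6, 70.8]
ee_rot: [0.0, 0.78, 0.626, 0.0]
force: [-1.2, 1.1, 6.6]
grip_width: 0.0
grip_force: 3.5
```

```bash
python3 lid.py
```

```text
own y 38.00995956946051 z 70.76747577015144 F [-1.1748595   1.1450899   6.55753859] t 19.7
wrist [([319.3, 264.7], 0.81)]
{1.9: [320.0, 975.0], 1.2: [319.0, 759.0], 0.9: [320.0, 558.0], 0.75: [320.0, 469.0], 0.6: [321.0, 394.0], 0.4: [321.0, 320.0], 0.2: [321.0, 273.0], 0.1: [322.0, 258.0], 0: [322.0, 247.0], -0.03: [322.0, 245.0]}
scene [([238.1, 186.1], 0.6)]
{1.9: [149.0, 131.0], 1.2: [193.0, 140.0], 0.9: [211.0, 150.0], 0.75: [219.0, 157.0], 0.6: [226.0, 164.0], 0.4: [233.0, 173.0], 0.2: [238.0, 183.0], 0.1: [240.0, 187.0], 0: [241.0, 192.0], -0.03: [241.0, 193.0]}
```

Request:
send_rows:
  targets:
    - [1, 0, 0, 0.002, 0, 0, 0]
    - [1, 0, 0, 0.002, 0, 0, 0]
    - [1, 0, 0, 0.0015, 0, 0, 0]
    - [1, 0, 0, 0.0015, 0, 0, 0]
    - [1, 0, 0, 0.0015, 0, 0, 0]
    - [1, 0, 0, 0.0015, 0, 0, 0]
    - [1, 0, 0, 0.001, 0, 0, 0]
    - [1, 0, 0, 0.001, 0, 0, 0]
    - [1, 0, 0, 0, 0, 0, 0]
    - [1, 0, 0, 0, 0, 0, 0]

```text
time_s: 21.15
eef_pos: [506.8, -140.7, 58.9]
ee_rot: [0.001, 0.78, 0.626, 0.001]
force: [-0.7, 1.5, 10.8]
grip_width: 0.001
grip_force: 5.5
```

```bash
python3 lid.py
```

```text
own y 38.00511860219317 z 58.906178095992196 F [-0.66701178  1.46303037 10.80397969] t 21.15
wrist [([318.6, 264.0], 0.78)]
{1.9: [318.0, 1084.0], 1.2: [317.0, 862.0], 0.9: [317.0, 622.0], 0.75: [318.0, 515.0], 0.6: [318.0, 427.0], 0.4: [319.0, 341.0], 0.2: [320.0, 287.0], 0.1: [320.0, 269.0], 0: [320.0, 257.0], -0.03: [321.0, 254.0]}
scene [([242.5, 191.4], 0.76), ([446.5, 221.3], 0.5)]
{1.9: [149.0, 131.0], 1.2: [193.0, 140.0], 0.9: [211.0, 150.0], 0.75: [219.0, 157.0], 0.6: [226.0, 164.0], 0.4: [233.0, 173.0], 0.2: [238.0, 183.0], 0.1: [240.0, 187.0], 0: [241.0, 192.0], -0.03: [241.0, 193.0]}
```

Request:
send_rows:
  targets:
    - [1, 0, 0, 0.001, 0, 0, 0]
    - [1, 0, 0, 0.001, 0, 0, 0]
    - [1, 0, 0, 0.001, 0, 0, 0]
    - [1, 0, 0, 0, 0, 0, 0]
    - [1, 0, 0, 0, 0, 0, 0]
    - [1, 0, 0, 0, 0, 0, 0]
    - [1, 0, 0, 0, 0, 0, 0]
    - [1, 0, 0, 0, 0, 0, 0]
    - [1, 0, 0, 0, 0, 0, 0]
    - [1, 0, 0, 0, 0, 0, 0]

```text
time_s: 22.6
eef_pos: [507.2, -140.8, 58.2]
ee_rot: [0.001, 0.78, 0.626, 0.001]
force: [-8.7, 5.5, 33.4]
grip_width: -0.005
grip_force: 16.6
```

It is on the hard stop at 33 N. I'll back off and see whether the lid stays down.

Request:
send_rows:
  targets:
    - [1, 0, 0, -0.003, 0, 0, 0]
    - [1, 0, 0, -0.004, 0, 0, 0]
    - [1, 0, 0, -0.01, 0, 0, 0]
    - [1, 0, 0, -0.03, 0, 0, 0]
    - [1, 0, 0, -0.04, 0, 0, 0]
    - [1, 0, 0, -0.04, 0, 0, 0]
    - [1, 0, 0, -0.04, 0, 0, 0]
    - [1, 0, 0, 0, 0, 0, 0]
    - [1, 0, 0, 0, 0, 0, 0]
    - [1, 0, 0, 0, 0, 0, 0]

```text
time_s: 23.85
eef_pos: [505.7, -140.4, 221.0]
ee_rot: [-0.001, 0.78, 0.626, -0.0]
force: [0.1, 1.1, -0.8]
grip_width: 0.001
grip_force: 0.0
```

```bash
python3 lid.py; python3 - <<'E'
from h import *
p=ctrl.capture("scene"); t=ctrl.capture("top")
old=np.load("scene.npy",allow_pickle=True).item()
for q in ("mug","screwdriver","spare","relay"):
    print(q,[(np.round(d["point"]).tolist(),round(d["score"],2)) for d in ctrl.landmark_of(q,p)][:3],[(np.round(d["point"]).tolist(),round(d["score"],2)) for d in ctrl.landmark_of(q,t)][:3])
d=np.abs(p["img"].astype(int)-old["img"].astype(int)).max(2); print("lid region before(open) change",d[105:160,130:180].mean(),"mug",d[310:380,355:435].mean(),"driver",d[265:375,140:185].mean())
E
```

```text
own y 38.10431731321661 z 221.01515983226426 F [ 0.105188   1.1279997 -0.8457039] t 23.85
wrist [([322.5, 187.8], 0.8), ([567.0, 230.8], 0.53)]
{1.9: [324.0, 470.0], 1.2: [324.0, 350.0], 0.9: [324.0, 287.0], 0.75: [324.0, 259.0], 0.6: [324.0, 236.0], 0.4: [325.0, 211.0], 0.2: [325.0, 195.0], 0.1: [325.0, 189.0], 0: [325.0, 186.0], -0.03: [325.0, 185.0]}
scene [([243.4, 191.5], 0.76)]
{1.9: [149.0, 131.0], 1.2: [193.0, 140.0], 0.9: [211.0, 150.0], 0.75: [219.0, 157.0], 0.6: [226.0, 164.0], 0.4: [233.0, 173.0], 0.2: [238.0, 183.0], 0.1: [240.0, 187.0], 0: [241.0, 192.0], -0.03: [241.0, 193.0]}
mug [([378.0, 355.0], 0.92)] [([268.0, 156.0], 0.96)]
screwdriver [([168.0, 322.0], 0.67)] [([457.0, 183.0], 0.55)]
spare [([426.0, 215.0], 0.93)] [([206.0, 320.0], 0.81)]
relay [([434.0, 283.0], 0.82), ([472.0, 266.0], 0.74)] [([210.0, 231.0], 0.7), ([182.0, 314.0], 0.64)]
lid region before(open) change 36.58472727272727 mug 2.8248214285714286 driver 3.221616161616162
```

With the tool clear, the lid stays at about 0 rad. The mug, screwdriver and orange relay are where they were.

```bash
python3 -c "
from rig import ctrl
print(ctrl.finish_job())"
```

```text
the job is handed in; nothing more can be done
None
```

The blue relay is plugged home in the socket, the lid is shut and stays down with the tool clear, and the orange relay, mug and screwdriver look unmoved; I handed the job in at about 24 s, after a first grasp attempt missed and pressed on the relay's top (about 18 N, no sign of damage).

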